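Find the loose cover in the bench deck and push it open

TASK

One of the four identical plywood covers in the low bench deck is the hatch to the tool well; the others sit firm on packing. Press gently near an end of each cover until you find the one that rocks, then push that cover open with the fingertips until it stands nearly upright, and leave it standing. Pick nothing up, and leave the things lying around where they are.

Things in the scene. Friction and masses are not known exactly. Their poses are not given: they have to be found in the camera images.
- deck: fixed low hardwood box, the bench deck, 206 mm (x) by 482 mm (y), flat top 90 mm above the table. Its own x runs across the row of covers, away from the robot at yaw 0, its y along the row, z up. Origin on the table under the middle of the row of covers; the walls end at x = -84 mm (near rim, 22 mm wide, bare) and x = +122 mm (far rim, 60 mm wide, with small things standing on it); y = +-241 mm. Between covers 2 and 3 is a fixed rail 72 mm wide
- bay1 (a point): point on the deck's top surface at the middle of cover 1 (above its pivot), does not move with the cover; axes as the deck's. At deck y = 178 mm. The cover is a plain plywood panel 120 mm (deck x) by 80 mm (deck y) by 10 mm thick, flush with the deck, 2 mm gap all round; the well beneath is 82 mm deep below the deck top
- cover1 (a joint): turn of cover 1, rad, about a pivot along deck y at its middle, 5 mm below the deck top: 0 flush; positive = far end (+x) down, near end up; stops at +-1.4. A packed cover's ends give 2 to 3 mm, then are firm. The loose one turns under about 3 N at 45 mm from its middle and stays where left. Fingers hardly slide on it: a level push on its edge jams below 50 degrees, so follow the edge's arc
- bay2 (a point): point on the deck's top surface at the middle of cover 2 (above its pivot), does not move with the cover; axes as the deck's. At deck y = 78 mm. The cover is a plain plywood panel 120 mm (deck x) by 80 mm (deck y) by 10 mm thick, flush with the deck, 2 mm gap all round; the well beneath is 82 mm deep below the deck top
- cover2 (a joint): turn of cover 2, rad, about a pivot along deck y at its middle, 5 mm below the deck top: 0 flush; positive = far end (+x) down, near end up; stops at +-1.4. A packed cover's ends give 2 to 3 mm, then are firm. The loose one turns under about 3 N at 45 mm from its middle and stays where left. Fingers hardly slide on it: a level push on its edge jams below 50 degrees, so follow the edge's arc
- bay3 (a point): point on the deck's top surface at the middle of cover 3 (above its pivot), does not move with the cover; axes as the deck's. At deck y = -78 mm. The cover is a plain plywood panel 120 mm (deck x) by 80 mm (deck y) by 10 mm thick, flush with the deck, 2 mm gap all round; the well beneath is 82 mm deep below the deck top
- cover3 (a joint): turn of cover 3, rad, about a pivot along deck y at its middle, 5 mm below the deck top: 0 flush; positive = far end (+x) down, near end up; stops at +-1.4. A packed cover's ends give 2 to 3 mm, then are firm. The loose one turns under about 3 N at 45 mm from its middle and stays where left. Fingers hardly slide on it: a level push on its edge jams below 50 degrees, so follow the edge's arc
- bay4 (a point): point on the deck's top surface at the middle of cover 4 (above its pivot), does not move with the cover; axes as the deck's. At deck y = -178 mm. The cover is a plain plywood panel 120 mm (deck x) by 80 mm (deck y) by 10 mm thick, flush with the deck, 2 mm gap all round; the well beneath is 82 mm deep below the deck top
- cover4 (a joint): turn of cover 4, rad, about a pivot along deck y at its middle, 5 mm below the deck top: 0 flush; positive = far end (+x) down, near end up; stops at +-1.4. A packed cover's ends give 2 to 3 mm, then are firm. The loose one turns under about 3 N at 45 mm from its middle and stays where left. Fingers hardly slide on it: a level push on its edge jams below 50 degrees, so follow the edge's arc
- setblock_mid (a point): light wooden block 45 x 35 x 28 mm on the rail between covers 2 and 3; point at its middle; to be left alone
- pencil_mid (a point): flat yellow carpenter's pencil, 130 mm long, 8 mm high, lying along the far rim behind covers 1 and 2; point at its middle; to be left alone
- weight_mid (a point): small brass weight, 34 mm across, 30 mm high, on the far rim behind covers 3 and 4; point at its middle; to be left alone
- cup_mid (a point): white cup, 76 mm across, 85 mm high, on the table left of the deck; point at its middle; to be left alone
- glue_mid (a point): yellow glue bottle, 56 mm across, 150 mm high, on the table left of the deck, farther from the robot than the cup; point at its middle; to be left alone
- hammer_mid (a point): hammer lying on the table right of the deck; point at its middle; to be left alone
- driver_mid (a point): screwdriver lying on the table between the deck and the hammer; point at its middle; to be left alone

How it is judged:
On the way:
1. one cover has been rocked out of flush under the fingers (((value of joint cover1 above 0.15 rad or value of joint cover1 below -0.15 rad) or (value of joint cover2 above 0.15 rad or value of joint cover2 below -0.15 rad) or (value of joint cover3 above 0.15 rad or value of joint cover3 below -0.15 rad) or (value of joint cover4 above 0.15 rad or value of joint cover4 below -0.15 rad)) and contact force between the fingers and deck above 0.3 N), for 0.02 s.
At the end, for the whole second after the job is handed in: one cover is turned at least 1.1 rad (63 degrees) out of flush, either way round, and stays there at rest; every other loose thing is within 25 mm of where it began (((value of joint cover1 above 1.1 rad or value of joint cover1 below -1.1 rad) or (value of joint cover2 above 1.1 rad or value of joint cover2 below -1.1 rad) or (value of joint cover3 above 1.1 rad or value of joint cover3 below -1.1 rad) or (value of joint cover4 above 1.1 rad or value of joint cover4 below -1.1 rad)) and velocity of joint cover1 between -0.05 and 0.05 rad/s and velocity of joint cover2 between -0.05 and 0.05 rad/s and velocity of joint cover3 between -0.05 and 0.05 rad/s and velocity of joint cover4 between -0.05 and 0.05 rad/s and distance of each of setblock_mid, pencil_mid, weight_mid, cup_mid, glue_mid, hammer_mid, driver_mid from where it was at the start of the episode below 0.025 m); the robot touches nothing.
It fails at once if the deck or a cover is pressed or squeezed with more than 45 N (contact force between the fingers and deck above 45 N).
It fails at once if a thing lying around is moved, lifted or carried more than 25 mm (distance of any of setblock_mid, pencil_mid, weight_mid, cup_mid, glue_mid, hammer_mid, driver_mid from where it was at the start of the episode above 0.025 m).
It also fails if it takes over 58 s, if anything falls off the work surface, if the arm or the gripper's body presses on something with over 40 N, if the wrist force passes 120 N, or if a joint passes its speed limit or range.

ROBOT

A 7-joint arm with a two-finger parallel gripper is mounted at the origin on the work surface. World frame = base frame: x ahead of the robot, y to its left, z up, the work surface at z = 0. Lengths are in m, angles in rad, forces in N, time in s.
With the tool pointing down it reaches from about 0.4 to 0.9 m from the base axis. Payload 5.5 kg.
Tool frame: the origin (TCP) lies midway between the tips of the shut fingers; the grasp point (between the pads) lies 19 mm behind it (manip.grip_depth is the distance from the TCP to the grasp point, in m); z points along the fingers, y is the line along which they close (so a half turn about z gives the same grasp; the last joint's range is limited). The gripper opens to 92 mm and grips with 3 to 60 N. Pads are 19 mm wide; open, the fingers measure 130 mm over their backs; the gripper's body (75 mm by 190 mm) begins 47 mm behind the grasp point.
Start: joints at [1.47, 0.501, -0.427, 1.55, 0.221, 1.138, -0.21], TCP at [0.231, -0.607, 0.227] pointing down, gripper open.
Joint ranges: [-2.88, 2.88], [-0.31, 2.03], [-1.54, 1.56], [0.2, 2.42], [-1.41, 4.55], [0.19, 2.02], [-2.57, 2.57]. Speed limits (rad/s): [2.57, 2.57, 3.14, 3.14, 3.14, 3.14, 3.14].

INTERFACE

Orientations are given as a unit quaternion [x, y, z, w].
In Python, from bench import manip, effector, viewer gives the robot as it stands. Calls block until the motion is done:
- manip.move_pose(position, orientation): joint-space move of the TCP to a pose.
- manip.servo_line(position, ori=None, vel=0.15): straight line of the TCP; ori=None keeps the orientation; vel is the mean speed in m/s.
- manip.movej(angles): joint-space move.
- effector.open_jaws() and effector.close(f_grip=None): open the fingers fully, or close them until they stop; f_grip is the grip in N (None keeps the last).
- manip.sleep(seconds).
- manip.solve_ik(position, orientation): joint angles nearest the present ones, or None.
- viewer.get_image(name): name is "scene" or "top" or "wrist"; returns the picture (480x640x3 uint8, red, green, blue); there is no depth.
- viewer.get_calibration(name): a dict with "vfov" (degrees; the focal length in pixels is half the picture's height over the tangent of half this angle, whatever the lens; pixels are square), "cx", "cy" (the principal point, pixels), "dist_coeffs" ([k1, k2, p1, p2, k3] as OpenCV has them; the pictures are not rectified), "eye" and "attitude" of the camera in the world. Camera axes: x right, y down, z forward; pixel columns grow to the right and rows downward; lengths in m; the calibration is good to about 2 mm. A picture is of the moment at which its call begins: read the wrist's pose just before it. get_calibration takes no time and is no camera call; for the wrist camera it gives the pose at the moment of the call.
A pose or a line that the arm cannot do raises manip.PlanningError and nothing moves.
- manip.hand_in(): hands the job in; it is judged then, once.
Readings, each from a call of its own:
- manip.current_clock(): time.
- manip.current_q(): joint angles.
- manip.current_joint_velocities(): joint speeds.
- manip.current_tau(): joint torques, N m.
- manip.current_tool_pos(): TCP position.
- manip.current_tcp_rot(): TCP orientation.
- manip.current_force(): force on the tool from outside, world axes, zero at the start.
- manip.current_wrist_torque(): the same for the moment, N m.
- manip.current_finger_gap(): finger opening in m.
- manip.current_gripper_force(): force on a finger pad.
Only numpy, scipy, OpenCV 4.12 (cv2) and the standard library are available. Lean on these libraries where they do the work, as an engineer would, in place of code of your own. Each camera call takes 0.05 s, during which the arm holds its last target. There are 200 camera calls.

## Working session

There is one attempt and no reset: what is moved stays moved. The work goes in short steps, each a Python script; the robot and the scene stay as the last script left them, time stands still between calls to the robot, and variables do not carry over. Pictures are saved under pics/ and viewed, at most 10 in all, crops included, and the job is handed in when it is done.

```bash
mkdir -p pics; python3 - <<'E'
from bench import manip, effector, viewer
import cv2
for n in("scene","top"):
    cv2.imwrite(f"pics/{n}0.png",viewer.get_image(n)[:,:,::-1]); print(n,viewer.get_calibration(n))
print(manip.current_clock(),manip.current_tcp_rot(),manip.current_force())
E
```

```text
scene {'vfov': 57.34348499698595, 'cx': 318.7505229776691, 'cy': 241.82039506479828, 'dist_coeffs': array([-0.079135,  0.      ,  0.      ,  0.      ,  0.      ]), 'eye': array([1.02342106, 0.22957825, 0.98060721]), 'attitude': array([ 0.48189728,  0.83450508, -0.22782688, -0.13953925])}
top {'vfov': 57.023921336646566, 'cx': 318.86969461596357, 'cy': 237.309242876676, 'dist_coeffs': array([-0.08568806,  0.        ,  0.        ,  0.        ,  0.        ]), 'eye': array([0.3261371 , 0.00160209, 1.39544327]), 'attitude': array([-0.70224693,  0.70724564, -0.05462729,  0.06056989])}
0.1 [ 9.83503489e-01  1.80887088e-01 -1.26866008e-04 -8.56004371e-04] [0.06650075 0.29187184 0.17217505]
```

View pics/top0.png

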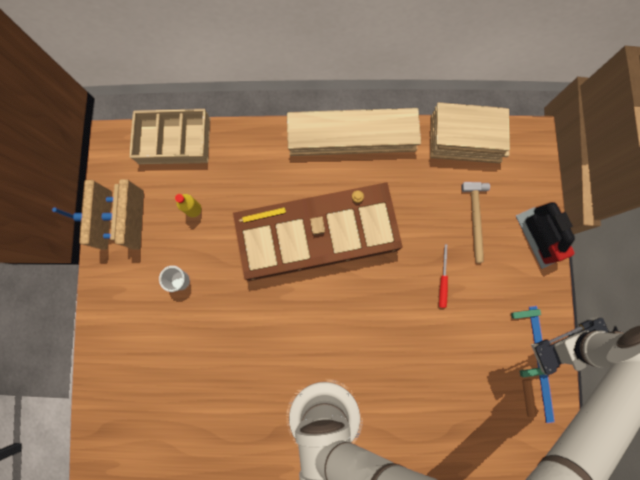

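View pics/scene0.png

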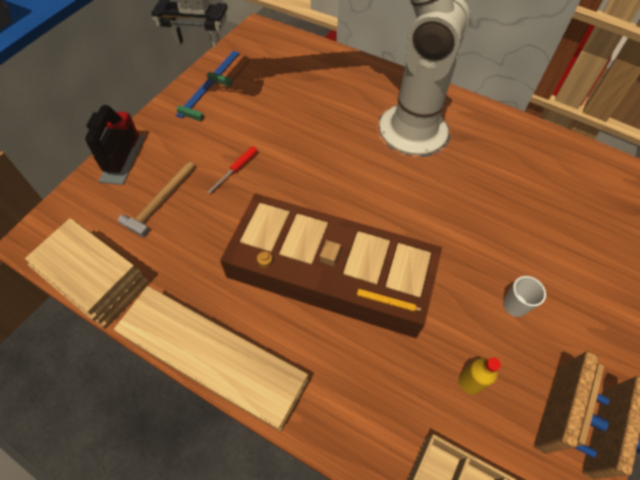

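The top view shows the deck running from (235,212) to (400,240). Covers 1 to 4 are at about (260,248), (292,241), (344,231) and (376,224), and the block is at (318,226). The scene view shows the same layout from the far side. Next I'll measure the cover centres from both views.

```bash
cat > loc.py <<'E'
import cv2, numpy as np
from scipy.spatial.transform import Rotation as R
def ray(px,c,z):
    f=240/np.tan(np.radians(c["vfov"]/2)); K=np.array([[f,0,c["cx"]],[0,f,c["cy"]],[0,0,1.]])
    u=cv2.undistortPoints(np.array(px,float).reshape(-1,1,2),K,c["dist_coeffs"])[:,0]
    d=R.from_quat(c["attitude"]).apply(np.c_[u,np.ones(len(u))])
    return c["eye"]+d*((z-c["eye"][2])/d[:,2])[:,None]
E
python3 - <<'E'
from bench import viewer
import cv2, numpy as np
from loc import *
roi={"top":(225,180,185,105),"scene":(215,190,235,145)}
guess={"top":[(318,226)],"scene":[(331,251)]}
for n in roi:
    im=cv2.imread(f"pics/{n}0.png"); x,y,w,h=roi[n]; hsv=cv2.cvtColor(im,cv2.COLOR_BGR2HSV)
    m=np.zeros(im.shape[:2],np.uint8); m[y:y+h,x:x+w]=(hsv[y:y+h,x:x+w,2]>160)&(hsv[y:y+h,x:x+w,1]<150)
    k,_,st,ce=cv2.connectedComponentsWithStats(m,connectivity=4)
    c=viewer.get_calibration(n)
    big=[i for i in range(1,k) if st[i,4]>300]; px=ce[big]
    P=ray(px,c,.09)[:,:2]; P=P[np.argsort(-P[:,1])]
    print(n,px.round(1).tolist(),st[big,4],"\n",P.round(4))
    if len(P)==4:
        o=P.mean(0); v=(P[0]+P[1]-P[2]-P[3]); yaw=np.arctan2(-v[0],v[1]); print("o",o,"yaw",yaw)
        A=np.array([[np.cos(yaw),np.sin(yaw)],[-np.sin(yaw),np.cos(yaw)]])
        print("covers deck",((P-o)@A.T).round(4).tolist(),"block",((ray(guess[n],c,.115)[:,:2]-o)@A.T).round(3))
E
```

```text
top [[277.6, 191.1], [375.9, 224.2], [343.4, 230.7], [292.4, 240.7], [259.6, 247.3], [361.3, 275.7]] [1247 1093 1107 1110 1117  949] 
 [[ 0.5119  0.1895]
 [ 0.6851  0.1371]
 [ 0.5314  0.0912]
 [ 0.5607 -0.0617]
 [ 0.4249 -0.1128]
 [ 0.5798 -0.16  ]]
scene [[264.4, 226.7], [303.3, 238.3], [366.3, 257.1], [408.2, 269.7]] [1397 1466 1559 1613] 
 [[ 0.5146  0.1886]
 [ 0.5337  0.0905]
 [ 0.5633 -0.0624]
 [ 0.5825 -0.1604]]
o [0.54854834 0.01405591] yaw 0.19193474393687113
covers deck [[0.0, 0.1778], [-0.0, 0.0778], [-0.0001, -0.0779], [0.0001, -0.1778]] block [[ 0.025 -0.001]]
```

```bash
cat > h.py <<'E'
from bench import manip, effector, viewer
import numpy as np
from scipy.spatial.transform import Rotation as R
O=np.array([.547,.0143,.09]); YAW=.191; D=R.from_euler('z',YAW)
BAY={1:.178,2:.078,3:-.078,4:-.178}; OFF={1:0,2:.015,3:-.015,4:0}
def W(p): return O+D.apply(p)                 # deck-top frame -> world
def Q(t): return (D*R.from_euler('y',-t)*R.from_euler('x',np.pi)).as_quat()
def F(): return np.mean([manip.current_force() for _ in range(5)],0)
TX=np.radians(20)
def corner(s,t=TX): return s*.0095*np.array([np.cos(t),0,np.sin(t)])  # tip corner offset (deck)
E
python3 - <<'E'
from h import *
for b in BAY: print(b,[manip.solve_ik(W(np.array([-.04,BAY[b]+OFF[b],z])),Q(TX)) is not None for z in(.06,.0,-.05)])
effector.close(f_grip=20); print(manip.current_clock(),manip.current_finger_gap())
manip.move_pose(W(np.array([-.041,BAY[4],.05])),Q(TX)); print(manip.current_clock(),F())
manip.servo_line(W(np.array([-.041,BAY[4],.012])),vel=.1); f0=F(); print(manip.current_clock(),f0)
for z in np.arange(.010,-.012,-.0015):
    manip.servo_line(W(np.array([-.041,BAY[4],z])),vel=.03); f=F()-f0
    print(round(z,4),f.round(1),manip.current_tool_pos()[2].round(4),round(manip.current_clock(),2))
    if f[2]>9: break
manip.servo_line(W(np.array([-.041,BAY[4],.02])),vel=.1)
E
```

```text
1 [True, True, True]
2 [True, True, True]
3 [True, True, True]
4 [True, True, True]
1.5417 0.00025651142235389314
3.4917 [-0.26920779 -1.13093664  0.73358615]
4.025 [ 0.78026387  0.20259112 -0.09230716]
0.01 [-1.2 -0.9  0.9] 0.1005 4.28
0.0085 [-0.6 -0.3  0.4] 0.0985 4.53
0.007 [-1.5 -0.7  0.1] 0.0969 4.78
0.0055 [-0.7 -0.   0.5] 0.0954 5.03
0.004 [-1.1  0.1  0.2] 0.094 5.28
0.0025 [-0.9 -0.4  1.1] 0.0926 5.53
0.001 [-4.1  1.4  8.8] 0.0916 5.78
-0.0005 [-10.1   1.8  23.3] 0.0911 6.03
```

```bash
python3 - <<'E'
from h import *
for b in (3,2,1):
    y=BAY[b]+OFF[b]
    manip.servo_line(W(np.array([-.041,manip and y,.02 if b!=2 else .05])),vel=.2)
    manip.servo_line(W(np.array([-.041,y,.007])),vel=.1); f0=F()
    for z in np.arange(.004,-.0061,-.001):
        manip.servo_line(W(np.array([-.041,y,z])),vel=.03); f=F()-f0
        print(b,round(z,4),f.round(1),manip.current_tool_pos()[2].round(4),round(manip.current_clock(),2))
        if f[2]>10: break
    else: print("LOOSE",b); break
    manip.servo_line(W(np.array([-.041,y,.05])),vel=.15)
E
```

```text
3 0.004 [0.1 0.2 0.3] 0.0941 7.49
3 0.003 [-1.4 -0.3  2.5] 0.0933 7.74
3 0.002 [-0.4 -1.4  2.6] 0.0921 7.99
3 0.001 [-1.6 -0.9  2.5] 0.091 8.24
3 0.0 [-0.3 -0.6  1.9] 0.0899 8.49
3 -0.001 [-1.  -1.1  2. ] 0.0889 8.74
3 -0.002 [-0.7 -0.8  1.8] 0.0879 8.99
3 -0.003 [-0.7 -1.8  1.5] 0.087 9.24
3 -0.004 [-0.3 -1.2  2.2] 0.0859 9.49
3 -0.005 [-0.9 -1.2  2.2] 0.085 9.74
3 -0.006 [-0.2 -1.   2.7] 0.084 9.99
LOOSE 3
```

```bash
cat >> h.py <<'E'
def tip(th,y):
    s,a=(-1,.050) if th<TX else (1,.031)
    P=a*np.array([-np.cos(th),0,-np.sin(th)])+.005*np.array([-np.sin(th),0,np.cos(th)])+[0,0,-.005]
    p=P-corner(s); p[1]=y; return p
E
python3 - <<'E'
from h import *
y=BAY[3]+OFF[3]
for th in np.arange(.24,1.311,.07):
    manip.servo_line(W(tip(th,y)),vel=.03); f=F()
    print(round(th,2),D.inv().apply(f).round(1),(D.inv().apply(manip.current_tool_pos()-W(tip(th,y)))*1e3).round(1),round(manip.current_clock(),2))
    if np.linalg.norm(f)>18: print("STOP"); break
import cv2
cv2.imwrite("pics/s1.png",cv2.resize(viewer.get_image("scene")[170:350,190:470,::-1],None,fx=2.5,fy=2.5))
E
```

```text
0.24 [ 0.4 -0.6  0.5] [ 0.   0.2 -0.2] 10.24
0.31 [-0.2 -0.2  0.3] [-0.3  0.4 -0.5] 10.51
0.38 [-0.6  0.3 -0.5] [-0.3  0.3 -0.3] 10.76
0.45 [-1.8 -0.1  0.9] [-0.2  0.2 -0.2] 11.01
0.52 [-1.6  1.4  1.6] [-0.1  0.1 -0.2] 11.26
0.59 [-2.4  0.5  1.6] [-0.1  0.1 -0.2] 11.51
0.66 [-0.9  1.3  1.5] [-0.1  0.  -0.2] 11.76
0.73 [-2.5  1.4  1.1] [-0.   0.1 -0.2] 12.01
0.8 [-2.2  1.2  2. ] [-0.   0.1 -0.2] 12.26
0.87 [-2.8  0.8  2.9] [-0.   0.  -0.2] 12.51
0.94 [-2.7  0.4  1.4] [ 0.   0.  -0.1] 12.76
1.01 [-2.9  0.8  0.7] [ 0.1  0.  -0.1] 13.01
1.08 [-3.2  1.8  1.8] [ 0.1  0.  -0.1] 13.26
1.15 [-1.5  0.9  2.4] [ 0.1  0.  -0.1] 13.51
1.22 [-3.2  0.5  1.7] [ 0.1  0.  -0. ] 13.76
1.29 [-1.7  1.5  2.1] [ 0.1  0.  -0.1] 14.01
```

View pics/s1.png

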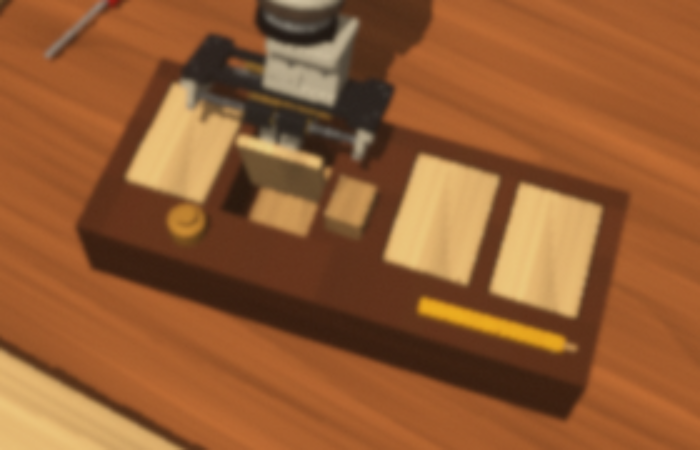

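The crop shows cover 3 standing steeply (top edge at about (282,155)). The well is open behind it, and the block, weight and pencil haven't moved. Next I'll back out along the finger axis.

```bash
python3 - <<'E'
from h import *
import cv2
p=tip(1.29,BAY[3]+OFF[3]); ax=np.array([-np.sin(TX),0,np.cos(TX)])
p=p+[-.005,0,.002]; manip.servo_line(W(p),vel=.03); print(F())
manip.servo_line(W(p+.06*ax),vel=.08); print(F())
manip.servo_line(W(p+.06*ax+[-.08,0,.1]),vel=.15); print(F(),manip.current_clock())
cv2.imwrite("pics/s2.png",cv2.resize(viewer.get_image("scene")[170:350,190:470,::-1],None,fx=2.5,fy=2.5))
E
```

```text
[-0.17777422 -0.66949577  0.000823  ]
[ 0.0648391   0.42379882 -0.09878429]
[ 0.9275017   0.6230201  -0.64490456] 16.2917
```

View pics/s2.png

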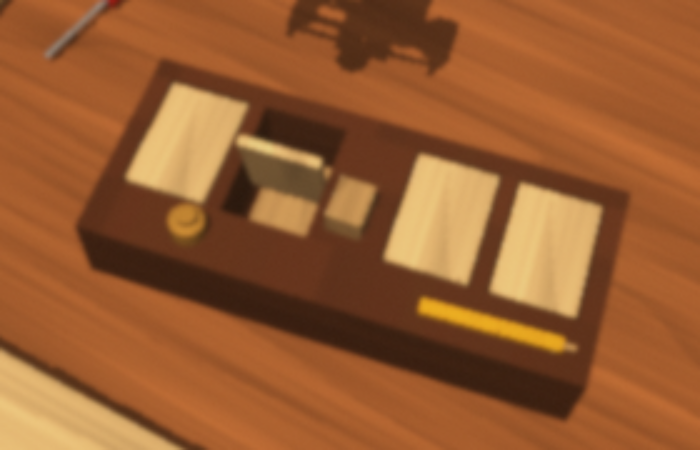

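The cover stayed upright in the same place with the hand clear. I'll check its angle from the top edge at crop (282,152), then hand in.

```bash
python3 - <<'E'
from h import *
from loc import ray
c=viewer.get_calibration("scene")
for th in (1.1,1.29):
    z=.085+.06*np.sin(th); print(th,"expect x",.06*np.cos(th),"seen",D.inv().apply(ray([(302.8,230.8)],c,z)[0]-O)[:2])
E
```

```text
1.1 expect x 0.02721576728553464 seen [ 0.01071873 -0.07536386]
1.29 expect x 0.016627252503393454 seen [ 0.01318875 -0.07439014]
```

The seen edge agrees with about 1.3 rad.

```bash
python3 -c "
from bench import manip
print(manip.hand_in())"
```

```text
the job is handed in; nothing more can be done
None
```

Cover 3 was the loose hatch: it now stands open at about 1.3 rad (74 degrees) by my camera check, nothing on the deck had visibly moved, and I handed the job in soon after 16.3 s; no verdict came back.

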